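Index the welding positioner to station three and snap its lock on

ROBOT

A 6-joint arm with a two-finger parallel gripper is mounted at the origin on a cart in front of the work surface, level with it; the furniture and walls round the work are solid. World frame = base frame: x ahead of the robot, y to its left, z up, the work surface at z = 0. Lengths are in m, angles in rad, forces in N, time in s.
With the tool pointing down it reaches from about 0.35 to 0.85 m from the base axis. Payload 8.1 kg.
Tool frame: the origin (TCP) lies on the centre line of the jaws, within the pads' length; the fingertips stand 17 mm ahead of it and the grasp point (between the pads) lies 2 mm behind it; z points along the fingers, y is the line along which they close (so a half turn about z gives the same grasp; the last joint's range is limited). The gripper opens to 93 mm and grips with 3 to 60 N. Pads are 15 mm wide; open, the fingers measure 128 mm over their backs; the gripper's body (75 mm by 188 mm) begins 65 mm behind the grasp point.
Start: joints at [-1.295, 0.13, 1.488, -0, 1.523, -0.085], TCP at [0.212, -0.561, 0.208] pointing down, gripper open.
Joint ranges: [-2.96, 2.96], [-0.89, 2.26], [0.02, 2.5], [-1.34, 4.48], [0, 2.73], [-2.66, 2.66]. Speed limits (rad/s): [2.39, 2.39, 2.79, 3.14, 3.14, 3.14].

INTERFACE

Orientations are given as a rotation vector (axis times angle).
In Python, from plant import status, eyes, robot gives the robot as it stands. The module is installed in compiled form; this text tells all that it offers.
- The arm moves only by the tool servo_tool, never from a script. Its argument "plan" is text: rows parted by semicolons, each of 4 numbers parted by spaces: the shift along the tool's x, y, z in m, then the turn about the tool's z in degrees. A call has 1 to 12 rows; each row is the pose to reach, as a shift and turn from the pose commanded when the call began, along the tool's axes at that moment; what a row does not reach only later rows make up. A row lasts 1/12 s, in which the tool goes at most 41.7 mm and 7.16 degrees, less where a joint would pass 70% of its speed; a pose out of reach is approached as far as the arm can. A call with a gripper value outside its range is refused whole. "grip" is the closure, from -1 (fully open) to 1 (shut), set as the call begins (left out, the last holds). The fingers move at their own pace and stop on an object; "grip_force" is the grip in N (left out, the last holds). Time passes only in rows, so rows that repeat a pose let the fingers close. It gives the time, the measured TCP pose, the force, the opening and the grip force at its end, in the units of the state.
- status.read_state(): the state, without advancing time (a new reading comes with each control period).
- eyes.read_camera(name): name is "side" or "top" or "wrist"; returns a dict with "image" (480x640x3 uint8, blue, green, red), "fovy" (degrees; the focal length in pixels is half the picture's height over the tangent of half this angle, whatever the lens; pixels are square), "cx", "cy" (the principal point, pixels), "world_from_camera" (4x4, takes a point from camera to world coordinates); the wrist camera has in their place "hand_eye" (4x4, takes a point from camera to tool coordinates, whose origin is the TCP and whose axes are the flange's). Camera axes: x right, y down, z forward; pixel columns grow to the right and rows downward; lengths in m; the calibration is good to about 2 mm. A picture is of the moment at which its call begins: read the wrist's pose just before it. There is no depth.
- robot.close_job(): hands the job in; it is judged then, once.
The state is a dict: "t": time; "q": joint angles; "dq": joint speeds; "joint_torque": joint torques, N m; "tool_pos": TCP position; "orientation": TCP orientation; "force": force on the tool from outside, world axes, zero at the start; "wrist_torque": the same for the moment, N m; "opening": finger opening in m; "gripper_force": force on a finger pad.
Only numpy, scipy, OpenCV 4.12 (cv2) and the standard library are available. Lean on these libraries where they do the work, as an engineer would, in place of code of your own. Each camera call takes 0.05 s, during which the arm holds its last target. There are 200 camera calls.

TASK

The next weld on the bracket is at station three: push the positioner's tilted plate round by its bars, click by click, until the yellow-knobbed zero bar stands three clicks clockwise past the red lock hook (as you look down on the plate's face). Then press the red lock arm down over the bar below it until the brass gate snaps shut under the bar, and let go. Turn the plate by its bars, not by the bracket, keep off the light bar above, and leave the bottle, marker, pliers and tube piece where they are.

Things in the scene. Friction and masses are not known exactly. Their poses are not given: they have to be found in the camera images.
- positioner: green bench positioner fixed to the table: foot 168 x 190 x 16 mm (rear strip 36 x 330), cheeks carrying the tilted plate, two 20 mm square posts (150 mm left and right, 55 mm behind the middle) with arms forward that hold the light bar, top 452 mm. Origin: underside of the foot, straight below the plate's centre; x points away from the robot within 0.2 rad, z up
- plate_centre (a point): centre of the index plate, 170 mm above the table, half-way through its thickness. Axes fixed, not turning: z = plate normal, leaning 30 degrees towards the robot; x = up the slope, away from the robot; y = left. Angles count anticlockwise from x seen facing the plate: 90 = left, 180 = nearest the robot, 225 = at the lock hook; clockwise = falling angle
- index_plate: round steel plate, 170 mm diameter, 14 thick, with eight 10 mm steel bars out of its rim like spokes, 45 degrees apart, in its mid plane: bare from 85 to 119 mm from the axis, then a 17 mm ball knob centred at 128 mm (seven black, one yellow). Detent parts lie below it, within 90 mm of the axis at the front. Turns endlessly both ways. Origin: its centre; yellow bar along its own (-x, -y)
- zero_knob (a point): centre of the yellow knob on the zero bar. Detent: the plate rests only where bars stand at 0, 45, ... 315 degrees of plate_centre. Turning it on takes up to 1 N m (9 N at a bar), most just before half-way; 22.5 degrees on, the click passes and it springs by itself into the next rest; let go earlier and it springs back. At the hook (225) it is at zero; three clicks clockwise past that: at 90, left
- hook_station (a point): fixed point on the knob circle at 225 degrees (front right of the plate, 128 mm from its axis), where the knob of the bar under the lock hook stands
- welded_bracket: dark steel bracket, 77 x 120 x 62 mm, a square tube on a foot plate, strapped on the middle of the index plate and turning with it: up to 69 mm above the mid plane, its tube within 45 mm, its foot and straps within 80 mm of the axis. Not to be pushed. Origin: centre of its foot's underside
- lock_arm (a joint): red lock arm at the plate's right, 131 mm long: rad, 0 = parked up (start; a spring drives it back there, 2 to 5 N at the pad), grows as it is pressed; it stops at 0.73. It must be pressed past 0.70 for the gate to flick shut, which takes 7 to 8 N at the pad from 0.45 on; released then, it rises to about 0.56 and hangs there on the bar by its gate
- gate (a joint): brass sprung gate across the mouth of the hook under the end of the lock arm: rad, 0 = shut, up to 1.5 as the bar pushes it inwards; flicks back to 0 when the bar has passed
- lock_pad (a point): centre of the top face of the black thumb pad, 30 mm diameter, on the hook: the place to press. Hard down it lies over the bar, 106 mm from the plate's axis at 225 degrees, 24.5 mm above the mid plane, facing along the normal; parked, the arm is turned up 0.7 rad about the pivot, the pad about 75 mm higher along the normal
- lock_pivot (a point): the lock arm's fixed pivot, right of the plate, 11 mm below its mid plane, 115 mm to the rear right of the bar under the hook (square to that bar). The arm turns about the line through it parallel to that bar (225 degrees); the pad's face lies 119 mm from it
- light_bar: round LED light bar, 34 mm diameter (38 at its ends), 340 long, running left to right over the front bars, axis 414 mm above the table and 75 mm on the robot's side of the plate's centre. It blocks the way straight down: come in leaning (25 degrees is enough), under it, from the robot's side. Origin: its middle, y along it. Not to be touched
- tea_bottle: plastic drink bottle with a blue cap, 65 mm diameter, 218 mm tall, standing; origin at the centre of its underside. Bystander
- marker: white paint marker with a yellow cap, 134 mm long, 17 mm thick, lying along its y; origin at the centre of its underside. Bystander
- pliers: long-nose pliers with red grips, 192 x 60 x 11 mm, lying along their y; origin at the centre of the underside. Bystander
- tube_piece: dark square steel tube offcut, 70 x 30 x 30 mm, lying along its y; origin at the centre of its underside. Bystander

How it is judged:
On the way:
1. the plate rests at station three (yellow knob three clicks clockwise past the hook) with the lock arm still up (x of zero_knob in the frame of plate_centre between -0.012 and 0.012 m and y of zero_knob in the frame of plate_centre above 0.115 m and angular speed of index_plate below 0.1 rad/s and value of joint lock_arm below 0.3 rad), for 0.2 s.
At the end, for the whole second after the job is handed in: The plate rests at station three: the yellow knob three clicks clockwise past the hook, at the left, within 12 mm; the lock arm hangs latched on the bar (lock_arm above 0.5 rad) with its gate shut (gate below 0.15 rad) (x of zero_knob in the frame of plate_centre between -0.012 and 0.012 m and y of zero_knob in the frame of plate_centre above 0.115 m and angular speed of index_plate below 0.1 rad/s and value of joint lock_arm above 0.5 rad and value of joint gate below 0.15 rad); the robot touches nothing.
It fails at once if the light bar is hit (more than 6 N) (contact force between light_bar and anything else above 6 N).
It fails at once if the welded bracket is pushed (more than 5 N) (contact force between welded_bracket and the fingers above 5 N or contact force between welded_bracket and the arm above 5 N).
It fails at once if the bottle, marker, pliers or tube piece is moved by more than 30 mm (distance of any of tea_bottle, marker, pliers, tube_piece from where it was at the start of the episode above 0.03 m).
It fails at once if the bottle is tipped (angle between tea_bottle's own z axis and vertical above 0.3 rad).
It also fails if it takes over 54 s, if anything falls off the work surface, if the arm or the gripper's body presses on something with over 40 N, if the wrist force passes 120 N, or if a joint passes its speed limit or range.

## Working session

There is one attempt and no reset: what is moved stays moved. The work goes in short steps, Python scripts to look and compute and a tool call to move; the robot and the scene stay as the last step left them, time stands still between calls to the robot, and variables do not carry over. Pictures are saved under pics/ and viewed, at most 13 in all, crops included, and the job is handed in when it is done.

Besides the shell and the picture viewer there is one more tool, called after ">>>" by a JSON object that holds its "name" and its "arguments". servo_tool: Moves the arm, as the interface text tells. Its arguments: {"type":"object","properties":{"plan":{"type":"string"},"grip":{"type":"number"},"grip_force":{"type":"number"}},"required":["plan"]}

```bash
mkdir -p pics
python3 - <<'E'
from plant import status, eyes, robot
import cv2,numpy as np
s=status.read_state();print(s)
for n in ["side","top"]:
    c=eyes.read_camera(n);cv2.imwrite(f"pics/{n}0.png",c["image"]);print(n,c["fovy"],c["cx"],c["cy"],c["world_from_camera"].round(4).tolist())
E
```

```text
{'t': 0.0, 'q': array([-1.29540204e+00,  1.31117842e-01,  1.48920423e+00, -2.14827881e-05,
        1.52297334e+00, -8.54565216e-02]), 'dq': array([ 0.00040616, -0.00282086,  0.00221436,  0.00116329, -0.0004508 ,
        0.00104069]), 'joint_torque': array([ 2.63576017e-03, -5.59845006e+01, -4.91755557e+01,  7.70347752e-02,
        3.55143403e-02, -1.79013441e-04]), 'tool_pos': array([ 0.21167575, -0.56084192,  0.20725453]), 'orientation': array([-3.08893070e+00, -5.63450588e-01,  2.87029338e-04]), 'force': array([ 0.14461035,  1.11149387, -0.83208157]), 'wrist_torque': array([-0.03606525,  0.02370688, -0.02492156]), 'gripper_force': 0.0, 'opening': 0.09273903708808362}
side 55.200646571247674 306.43319167192203 230.41095081741904 [[-0.8897, -0.2712, 0.3672, 0.2002], [-0.4561, 0.4975, -0.7379, 0.7106], [0.0175, -0.824, -0.5663, 0.7958], [0.0, 0.0, 0.0, 1.0]]
top 57.54940767579367 318.6655973034019 242.7058442720749 [[0.4203, -0.8736, 0.2455, 0.3004], [-0.9074, -0.4056, 0.1103, -0.0863], [0.0032, -0.2691, -0.9631, 1.2077], [0.0, 0.0, 0.0, 1.0]]
```

View pics/side0.png

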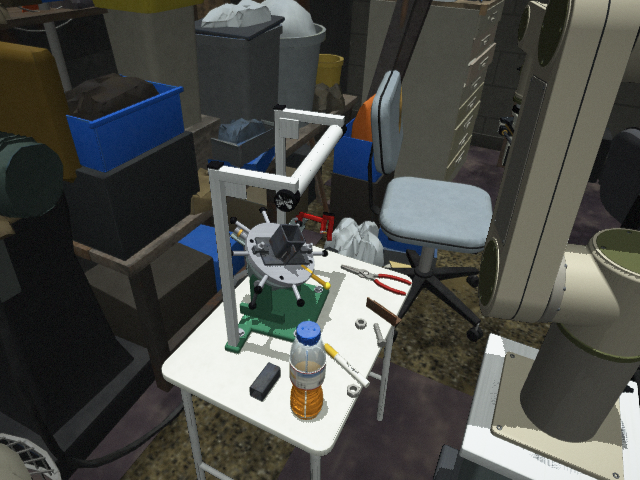

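View pics/top0.png

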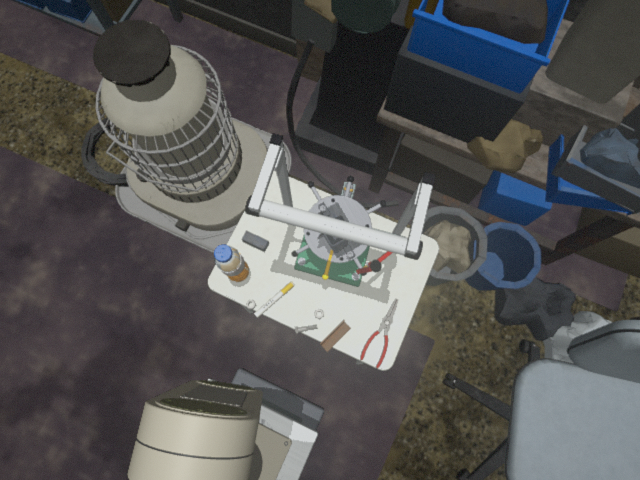

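The side view shows the yellow knob at about (326,285); in the top view it is at about (326,276). The lock arm is at (315,222) in the side view and (373,266) in the top view. The light bar ends are at (288,201) and (337,130) in the side view, and (255,210) and (414,247) in the top view. Next I'll enlarge both.

Run:
```python
import cv2,numpy as np
a=cv2.imread("pics/side0.png")[100:350,210:360]; b=cv2.imread("pics/top0.png")[150:300,240:440]
cv2.imwrite("pics/c1.png",np.hstack([cv2.resize(a,None,fx=2.4,fy=2.4,interpolation=cv2.INTER_CUBIC)]))
cv2.imwrite("pics/c2.png",cv2.resize(b,None,fx=4,fy=4,interpolation=cv2.INTER_CUBIC))
```

```text
(no output)
```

View pics/c1.png

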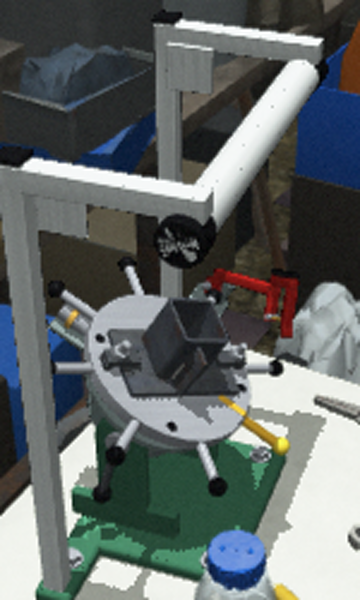

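View pics/c2.png

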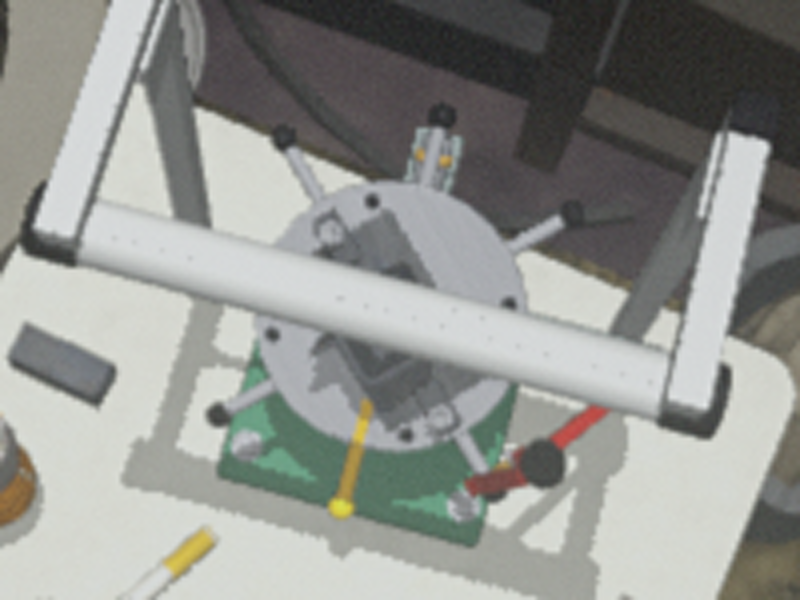

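The yellow knob stands at 180°, so the plate needs two clockwise clicks (180→135→90). I'll fit the plate pose from the knob pixels in both views.

```bash
cat > geo.py <<'E'
import numpy as np,cv2
from scipy.optimize import least_squares
CAM={"side":(55.200646571247674,306.43319,230.41095,np.array([[-0.8897,-0.2712,0.3672,0.2002],[-0.4561,0.4975,-0.7379,0.7106],[0.0175,-0.824,-0.5663,0.7958],[0,0,0,1]])),
"top":(57.54940767579367,318.6656,242.70584,np.array([[0.4203,-0.8736,0.2455,0.3004],[-0.9074,-0.4056,0.1103,-0.0863],[0.0032,-0.2691,-0.9631,1.2077],[0,0,0,1]]))}
def proj(n,P):
    f,cx,cy,T=CAM[n];F=240/np.tan(np.radians(f/2));p=(np.asarray(P)-T[:3,3])@T[:3,:3]
    return np.c_[cx+F*p[:,0]/p[:,2],cy+F*p[:,1]/p[:,2]]
def frame(yaw):
    c,s=np.cos(yaw),np.sin(yaw);Rz=np.array([[c,-s,0],[s,c,0],[0,0,1]])
    t=np.radians(30);z=np.array([-np.sin(t),0,np.cos(t)]);x=np.array([np.cos(t),0,np.sin(t)]);y=np.array([0,1.,0])
    return Rz@np.c_[x,y,z]
def knobs(a,r=.128): a=np.radians(a);return np.c_[r*np.cos(a),r*np.sin(a),0*a]
E
python3 - <<'E'
from geo import *
top={180:(341,507),135:(219,413),45:(285,137),0:(442,116),315:(571,212)}
side={180:(281,446),135:(217,487),90:(116,454),45:(53,368),0:(55,289),315:(127,264),225:(275,368)}
A1=np.array(list(top));U1=np.array(list(top.values()))/4+[240,150]
A2=np.array(list(side));U2=np.array(list(side.values()))/2.4+[210,100]
def res(p,o=0):
    P=frame(p[3]);c=p[:3]
    return np.r_[(proj("top",c+knobs(A1)@P.T)-U1).ravel(),(proj("side",c+knobs(A2)@P.T)-U2).ravel()]
r=least_squares(res,[.5,-.1,.17,0]);print(r.x.round(4),r.fun.reshape(-1,2).round(1).tolist())
p=r.x;R=frame(p[3]);c=p[:3]
for n,q in dict(hook=(225,.106,.0245),).items(): print(n,c+R@np.array([q[1]*np.cos(np.radians(q[0])),q[1]*np.sin(np.radians(q[0])),q[2]]))
# light bar
print("bar px",proj("top",c+np.array([[-.075*np.cos(p[3])-s*.17*np.sin(p[3])*1,-.075*np.sin(p[3])+s*.17*np.cos(p[3]),.414-c[2]] for s in (1,-1)])))
for a in range(0,360,45): print(a,(c+R@knobs(np.array([a]))[0]).round(3))
print(R.round(3).tolist())
E
```

```text
[0.6152 0.004  0.1706 0.1623] [[0.1, 0.1], [-0.1, 0.8], [-0.3, 0.8], [0.1, 0.4], [0.2, 0.8], [-0.1, -0.3], [0.4, -0.3], [-0.0, 0.4], [-2.7, 0.0], [0.4, -0.1], [-0.2, -0.3], [-0.0, -0.2]]
hook [ 0.55120229 -0.08242737  0.1543732 ]
bar px [[248.21548903 205.12839008]
 [420.67757735 250.98221418]]
0 [0.725 0.022 0.235]
45 [0.678 0.106 0.216]
90 [0.595 0.13  0.171]
135 [0.523 0.081 0.125]
180 [ 0.506 -0.014  0.107]
225 [ 0.553 -0.098  0.125]
270 [ 0.636 -0.122  0.171]
315 [ 0.707 -0.073  0.216]
[[0.855, -0.162, -0.493], [0.14, 0.987, -0.081], [0.5, 0.0, 0.866]]
```

Fit residuals are under 1 px apart from one at 2.7 px. That gives plate centre (0.615, 0.004, 0.171) and yaw 0.162. Moves can't tilt the tool directly, so I'll raise the arm clear first and then see how the arm behaves at full stretch.

>>> {"name": "servo_tool", "arguments": {"plan": "0 0 -0.04 0; 0 0 -0.08 0; 0 0 -0.12 0; 0 0 -0.16 0; 0 0 -0.2 0; 0 0 -0.24 0; 0 0 -0.28 0; 0 0 -0.32 0; 0 0 -0.36 0; 0 0 -0.4 0; 0 0 -0.4 0", "grip": 1}}

```text
t: 1.02
tool_pos: [0.2116, -0.5607, 0.6121]
orientation: [3.086, 0.563, 0.001]
force: [0.7, -0.5, 0.5]
opening: 0.0246
gripper_force: 0.0
```

>>> {"name": "servo_tool", "arguments": {"plan": "0.04 -0.01 0 0; 0.08 -0.02 0 0; 0.12 -0.03 0 0; 0.16 -0.04 0 0; 0.2 -0.05 0 0; 0.24 -0.06 0 0; 0.28 -0.07 0 0; 0.32 -0.08 0 0; 0.35 -0.08 0 0; 0.35 -0.08 0 0"}}

```text
t: 1.85
tool_pos: [0.5164, -0.3611, 0.6032]
orientation: [-3.083, -0.571, 0.006]
force: [0.2, -0.5, -3.2]
opening: 0.0004
gripper_force: 0.0
```

Run:
```python
from plant import status
s=status.read_state();print(s['t'],s['q'].round(3),s['tool_pos'],s['orientation'].round(4))
```

```text
1.85 [-6.920e-01  6.450e-01  6.900e-02  1.000e-03  2.435e+00  5.130e-01] [ 0.51637476 -0.36114944  0.60321219] [-3.0834 -0.5713  0.0061]
```

>>> {"name": "servo_tool", "arguments": {"plan": "0.02 0.03 0 0; 0.04 0.06 0 0; 0.06 0.09 0 0; 0.08 0.12 0 0; 0.1 0.15 0 0; 0.1 0.15 0 0"}}

```text
t: 2.35
tool_pos: [0.5757, -0.4104, 0.5417]
orientation: [3.068, 0.558, 0.035]
force: [-0.4, -0.2, 0.1]
opening: 0.0002
gripper_force: 0.0
```

Run:
```python
from plant import status
from scipy.spatial.transform import Rotation as R
s=status.read_state();print(s['t'],s['q'].round(3),s['tool_pos'],R.from_rotvec(s['orientation']).as_matrix().round(3).tolist())
```

```text
2.35 [-0.693  0.767  0.024  0.003  2.319  0.52 ] [ 0.57573597 -0.41037789  0.54172326] [[0.936, 0.352, 0.026], [0.353, -0.936, -0.019], [0.018, 0.026, -0.999]]
```

>>> {"name": "servo_tool", "arguments": {"plan": "-0.02 -0.025 -0.02 0; -0.035 -0.05 -0.04 0; -0.05 -0.08 -0.06 0; -0.07 -0.105 -0.09 0; -0.09 -0.13 -0.11 0; -0.105 -0.16 -0.13 0; -0.12 -0.185 -0.15 0; -0.14 -0.21 -0.17 0; -0.16 -0.24 -0.2 0; -0.18 -0.265 -0.22 0; -0.195 -0.29 -0.24 0; -0.195 -0.29 -0.24 0"}}

```text
t: 3.35
tool_pos: [0.2785, -0.1973, 0.7783]
orientation: [3.055, 0.556, 0.048]
force: [-1.7, 1.0, 0.8]
opening: 0.0006
gripper_force: 0.0
```

```bash
cat > st.py <<'E'
from plant import status
from scipy.spatial.transform import Rotation as R
s=status.read_state();print(s['t'],s['q'].round(3),s['tool_pos'].round(4),R.from_rotvec(s['orientation']).as_matrix().round(3).tolist(),s['force'].round(1))
E
python3 st.py
```

```text
3.35 [-0.772  0.101  0.318  0.011  2.675  0.448] [ 0.2785 -0.1973  0.7783] [[0.935, 0.352, 0.037], [0.353, -0.935, -0.029], [0.024, 0.041, -0.999]] [-1.7  1.   0.8]
```

Tilt from a stretched or limit pose is kept. I'll use the wrist-joint limit (up and inward) to lean the tool.

>>> {"name": "servo_tool", "arguments": {"plan": "-0.02 -0.03 -0.02 0; -0.04 -0.06 -0.04 0; -0.06 -0.09 -0.06 0; -0.08 -0.12 -0.08 0; -0.1 -0.15 -0.1 0; -0.1 -0.15 -0.1 0"}}

```text
t: 3.85
tool_pos: [0.1586, -0.1108, 0.7915]
orientation: [3.033, 0.552, 0.059]
force: [-0.1, 0.4, 0.5]
opening: 0.0004
gripper_force: 0.0
```

```bash
python3 st.py
```

```text
3.85 [-0.89  -0.23   0.571  0.015  2.731  0.335] [ 0.1586 -0.1108  0.7915] [[0.935, 0.351, 0.048], [0.353, -0.934, -0.05], [0.028, 0.064, -0.998]] [-0.1  0.4  0.5]
```

>>> {"name": "servo_tool", "arguments": {"plan": "0 0 -0.04 0; 0 0 -0.08 0; 0 0 -0.12 0; 0 0 -0.16 0; 0 0 -0.2 0; 0 0 -0.24 0; 0 0 -0.28 0; 0 0 -0.32 0"}}

```text
t: 4.52
tool_pos: [0.1814, -0.1241, 0.8037]
orientation: [3.012, 0.549, 0.077]
force: [-0.7, 0.3, -0.6]
opening: 0.0006
gripper_force: 0.0
```

```bash
python3 st.py
```

```text
4.5167 [-0.837 -0.146  0.463  0.003  2.731  0.376] [ 0.1814 -0.1241  0.8037] [[0.935, 0.35, 0.063], [0.354, -0.933, -0.068], [0.035, 0.086, -0.996]] [-0.7  0.3 -0.6]
```

>>> {"name": "servo_tool", "arguments": {"plan": "0 0 -0.5 0; 0 0 -0.5 0; 0 0 -0.5 0; 0 0 -0.5 0; 0 0 -0.5 0; 0 0 -0.5 0; 0 0 -0.5 0; 0 0 -0.5 0; 0 0 -0.5 0; 0 0 -0.5 0; 0 0 -0.5 0; 0 0 -0.5 0"}}

```text
t: 5.52
tool_pos: [0.1948, -0.1248, 0.8146]
orientation: [2.984, 0.544, 0.103]
force: [-0.7, -0.4, -0.7]
opening: 0.0005
gripper_force: 0.0
```

```bash
python3 st.py
```

```text
5.5167 [-0.784 -0.101  0.385 -0.014  2.731  0.414] [ 0.1948 -0.1248  0.8146] [[0.934, 0.348, 0.086], [0.355, -0.93, -0.093], [0.047, 0.117, -0.992]] [-0.7 -0.4 -0.7]
```

>>> {"name": "servo_tool", "arguments": {"plan": "0.21 -0.21 0.01 0; 0.21 -0.21 0.01 0; 0.21 -0.21 0.01 0; 0.21 -0.21 0.01 0; 0.21 -0.21 0.01 0; 0.21 -0.21 0.01 0; 0.21 -0.21 0.01 0; 0.21 -0.21 0.01 0; 0.21 -0.21 0.01 0"}}

```text
t: 6.27
tool_pos: [0.3169, 0.1436, 0.7903]
orientation: [2.984, 0.545, 0.105]
force: [1.5, -0.6, 1.4]
opening: 0.0005
gripper_force: 0.0
```

```bash
python3 st.py
```

```text
6.2667 [ 0.411  0.215  0.144 -0.298  2.722  1.345] [0.3169 0.1436 0.7903] [[0.933, 0.348, 0.087], [0.356, -0.93, -0.093], [0.049, 0.117, -0.992]] [ 1.5 -0.6  1.4]
```

>>> {"name": "servo_tool", "arguments": {"plan": "0 0 -0.5 0; 0 0 -0.5 0; 0 0 -0.5 0; 0 0 -0.5 0; 0 0 -0.5 0; 0 0 -0.5 0"}}

```text
t: 6.77
tool_pos: [0.327, 0.1444, 0.8009]
orientation: [2.977, 0.542, 0.179]
force: [-0.3, -0.2, -0.1]
opening: 0.0006
gripper_force: 0.0
```

```bash
python3 st.py
```

```text
6.7667 [ 0.418  0.277  0.022 -0.343  2.731  1.306] [0.327  0.1444 0.8009] [[0.929, 0.344, 0.135], [0.357, -0.93, -0.087], [0.096, 0.129, -0.987]] [-0.3 -0.2 -0.1]
```

>>> {"name": "servo_tool", "arguments": {"plan": "0 -0.2 -0.5 0; 0 -0.2 -0.5 0; 0 -0.2 -0.5 0; 0 -0.2 -0.5 0; 0 -0.2 -0.5 0; 0 -0.2 -0.5 0; 0 -0.2 -0.5 0; 0 -0.2 -0.5 0; 0 -0.2 -0.5 0; 0 -0.2 -0.5 0; 0 -0.2 -0.5 0; 0 -0.2 -0.5 0"}}

```text
t: 7.77
tool_pos: [0.2539, 0.2535, 0.7976]
orientation: [2.981, 0.55, 0.23]
force: [-0.4, -0.4, -0.7]
opening: 0.0005
gripper_force: 0.0
```

```bash
python3 st.py
```

```text
7.7667 [ 0.827  0.291  0.023 -0.442  2.731  1.618] [0.2539 0.2535 0.7976] [[0.923, 0.346, 0.166], [0.361, -0.93, -0.072], [0.13, 0.126, -0.983]] [-0.4 -0.4 -0.7]
```

>>> {"name": "servo_tool", "arguments": {"plan": "0 0 -0.5 0; 0 0 -0.5 0; 0 0 -0.5 0; 0 0 -0.5 0; 0 0 -0.5 0; 0 0 -0.5 0; 0 0 -0.5 0; 0 0 -0.5 0; 0 0 -0.5 0; 0 0 -0.5 0; 0 0 -0.5 0; 0 0 -0.5 0"}}

```text
t: 8.77
tool_pos: [0.2322, 0.2435, 0.8122]
orientation: [2.984, 0.555, 0.292]
force: [0.8, 0.3, 0.5]
opening: 0.0005
gripper_force: 0.0
```

```bash
python3 st.py
```

```text
8.7667 [ 0.879  0.252  0.023 -0.503  2.731  1.606] [0.2322 0.2435 0.8122] [[0.916, 0.347, 0.204], [0.365, -0.929, -0.056], [0.17, 0.125, -0.977]] [0.8 0.3 0.5]
```

>>> {"name": "servo_tool", "arguments": {"plan": "0.3 -0.05 -0.46 0; 0.3 -0.05 -0.46 0; 0.3 -0.05 -0.46 0; 0.3 -0.05 -0.46 0; 0.3 -0.05 -0.46 0; 0.3 -0.05 -0.46 0; 0.3 -0.05 -0.46 0; 0.3 -0.05 -0.46 0; 0.3 -0.05 -0.46 0; 0.3 -0.05 -0.46 0"}}

```text
t: 9.6
tool_pos: [0.2343, 0.2362, 0.815]
orientation: [2.988, 0.558, 0.298]
force: [-1.0, 0.7, 0.1]
opening: 0.0003
gripper_force: 0.0
```

```bash
python3 st.py
```

```text
9.6 [ 0.855  0.243  0.023 -0.491  2.731  1.591] [0.2343 0.2362 0.815 ] [[0.914, 0.348, 0.207], [0.365, -0.93, -0.05], [0.175, 0.121, -0.977]] [-1.   0.7  0.1]
```

>>> {"name": "servo_tool", "arguments": {"plan": "-0.2 0.17 -0.42 0; -0.2 0.17 -0.42 0; -0.2 0.17 -0.42 0; -0.2 0.17 -0.42 0; -0.2 0.17 -0.42 0; -0.2 0.17 -0.42 0; -0.2 0.17 -0.42 0; -0.2 0.17 -0.42 0"}}

```text
t: 10.27
tool_pos: [0.2286, 0.158, 0.8461]
orientation: [2.968, 0.558, 0.404]
force: [-0.4, -0.0, -0.7]
opening: 0.0004
gripper_force: 0.0
```

```bash
python3 st.py
```

```text
10.2667 [ 0.719  0.145  0.023 -0.566  2.731  1.371] [0.2286 0.158  0.8461] [[0.898, 0.343, 0.275], [0.368, -0.929, -0.043], [0.241, 0.14, -0.96]] [-0.4 -0.  -0.7]
```

>>> {"name": "servo_tool", "arguments": {"plan": "-0.2 0.03 -0.46 0; -0.2 0.03 -0.46 0; -0.2 0.03 -0.46 0; -0.2 0.03 -0.46 0; -0.2 0.03 -0.46 0; -0.2 0.03 -0.46 0; -0.2 0.03 -0.46 0; -0.2 0.03 -0.46 0; -0.2 0.03 -0.46 0; -0.2 0.03 -0.46 0"}}

```text
t: 11.1
tool_pos: [0.1612, 0.1402, 0.867]
orientation: [2.939, 0.556, 0.521]
force: [-0.7, 0.1, 0.9]
opening: 0.0005
gripper_force: 0.0
```

```bash
python3 st.py
```

```text
11.1 [ 1.079  0.081  0.023 -0.963  2.731  1.331] [0.1612 0.1402 0.867 ] [[0.874, 0.335, 0.351], [0.371, -0.928, -0.039], [0.312, 0.164, -0.936]] [-0.7  0.1  0.9]
```

>>> {"name": "servo_tool", "arguments": {"plan": "-0.12 0.22 -0.42 0; -0.12 0.22 -0.42 0; -0.12 0.22 -0.42 0; -0.12 0.22 -0.42 0; -0.12 0.22 -0.42 0; -0.12 0.22 -0.42 0; -0.12 0.22 -0.42 0; -0.12 0.22 -0.42 0; -0.12 0.22 -0.42 0; -0.12 0.22 -0.42 0"}}

```text
t: 11.93
tool_pos: [0.1139, 0.0035, 0.8891]
orientation: [2.9, 0.546, 0.611]
force: [-0.4, 0.4, -0.0]
opening: 0.0005
gripper_force: 0.0
```

```bash
python3 st.py
```

```text
11.9333 [ 1.091 -0.082  0.023 -1.336  2.731  0.941] [0.1139 0.0035 0.8891] [[0.853, 0.322, 0.412], [0.373, -0.926, -0.049], [0.366, 0.196, -0.91]] [-0.4  0.4 -0. ]
```

Lean is now 24.6° with azimuth -0.12, which is good enough. I'll push the bar at 135° from its robot side and compute the waypoints as tool-axis shifts.

```bash
cat >> geo.py <<'E'
C=np.array([.6152,.0040,.1706]);P=frame(.1623)
def pt(a,r,n): a=np.radians(a);return C+P@np.array([r*np.cos(a),r*np.sin(a),n])
def ray0(n,u,v,h=0):
    f,cx,cy,T=CAM[n];F=240/np.tan(np.radians(f/2));d=T[:3,:3]@np.array([(u-cx)/F,(v-cy)/F,1]);o=T[:3,3]
    return o+d*(h-o[2])/d[2]
def tip(R,p): return np.asarray(p)-.017*R[:,2]   # TCP so that fingertip is at p
def now():
    from plant import status
    from scipy.spatial.transform import Rotation as Ro
    s=status.read_state();return s,Ro.from_rotvec(s['orientation']).as_matrix(),s['tool_pos']
E
python3 - <<'E'
from geo import *
s,R,p=now()
print("bottle cap",ray0("top",224,251,.218),"tube",ray0("top",256,240,.03),ray0("side",307,414))
g=lambda a,n:tip(R,pt(a,.110,n))
w0=g(154,-.006)-.3*R[:,2]
print("w0",w0,"shift",(R.T@(w0-p)).round(3),"then z .3")
for a in (154,146,138,130,124,117): print(a,(R.T@(g(a,-.006)-g(154,-.006))).round(4))
for a,n in((154,-.006),(117,-.006)):
    q=pt(a,.11,n); 
    x=np.array([np.cos(.1623),np.sin(.1623),0]);A=C-.075*x+[0,0,.414-C[2]];B=np.array([-np.sin(.1623),np.cos(.1623),0])
    m=np.cross(B,R[:,2]);print("axis-lightbar dist",abs((q-A)@m)/np.linalg.norm(m), "plate-frame tool axes",(P.T@R).round(2).tolist())
E
```

```text
bottle cap [0.44123488 0.21928386 0.218     ] tube [0.53381177 0.21112999 0.03      ] [0.42908148 0.23132424 0.        ]
w0 [0.39528693 0.05387639 0.40440018] shift [ 0.081 -0.051  0.554] then z .3
154 [0. 0. 0.]
146 [ 0.0105 -0.011  -0.0024]
138 [ 0.0224 -0.0204 -0.0048]
130 [ 0.0355 -0.028  -0.0072]
124 [ 0.0459 -0.0324 -0.0091]
117 [ 0.0586 -0.0362 -0.0111]
axis-lightbar dist 0.12655939488009843 plate-frame tool axes [[0.96, 0.24, -0.11], [0.23, -0.97, -0.12], [-0.13, 0.09, -0.99]]
axis-lightbar dist 0.07793071558828273 plate-frame tool axes [[0.96, 0.24, -0.11], [0.23, -0.97, -0.12], [-0.13, 0.09, -0.99]]
```

>>> {"name": "servo_tool", "arguments": {"plan": "0.12 -0.04 0.07 0; 0.12 -0.04 0.07 0; 0.12 -0.04 0.07 0; 0.12 -0.04 0.07 0; 0.12 -0.04 0.07 0"}}

```text
t: 12.35
tool_pos: [0.1882, 0.0541, 0.8749]
orientation: [2.902, 0.544, 0.621]
force: [-0.9, -0.2, 1.6]
opening: 0.0002
gripper_force: 0.0
```

```bash
python3 st.py
```

```text
12.35 [ 0.482 -0.162  0.261 -0.491  2.624  1.204] [0.1882 0.0541 0.8749] [[0.851, 0.32, 0.417], [0.371, -0.928, -0.045], [0.372, 0.193, -0.908]] [-0.9 -0.2  1.6]
```

>>> {"name": "servo_tool", "arguments": {"plan": "-0.05 0 -0.4 0; -0.05 0 -0.4 0; -0.05 0 -0.4 0; -0.05 0 -0.4 0; -0.05 0 -0.4 0; -0.05 0 -0.4 0; -0.05 0 -0.4 0; -0.05 0 -0.4 0"}}

```text
t: 13.02
tool_pos: [0.1172, 0.0184, 0.8881]
orientation: [2.908, 0.561, 0.609]
force: [-0.3, 0.2, 0.4]
opening: 0.0004
gripper_force: 0.0
```

```bash
python3 st.py
```

```text
13.0167 [ 1.148 -0.066  0.023 -1.336  2.731  0.993] [0.1172 0.0184 0.8881] [[0.85, 0.332, 0.408], [0.38, -0.924, -0.039], [0.364, 0.188, -0.912]] [-0.3  0.2  0.4]
```

>>> {"name": "servo_tool", "arguments": {"plan": "0.12 -0.04 0.07 0; 0.12 -0.04 0.07 0; 0.12 -0.04 0.07 0; 0.12 -0.04 0.07 0; 0.22 0.04 -0.39 0; 0.22 0.04 -0.39 0; 0.22 0.04 -0.39 0; 0.22 0.04 -0.39 0; 0.22 0.04 -0.39 0; 0.22 0.04 -0.39 0; 0.22 0.04 -0.39 0; 0.22 0.04 -0.39 0"}}

```text
t: 14.02
tool_pos: [0.1675, 0.0413, 0.8905]
orientation: [2.902, 0.553, 0.633]
force: [0.4, 0.3, -0.3]
opening: 0.0002
gripper_force: 0.0
```

```bash
python3 st.py
```

```text
14.0167 [ 0.372 -0.055  0.024 -0.496  2.731  1.068] [0.1675 0.0413 0.8905] [[0.846, 0.325, 0.423], [0.375, -0.926, -0.039], [0.379, 0.192, -0.905]] [ 0.4  0.3 -0.3]
```

>>> {"name": "servo_tool", "arguments": {"plan": "0 0 -0.45 0; 0 0 -0.45 0; 0 0 -0.45 0; 0 0 -0.45 0; 0 0 -0.45 0; 0 0 -0.45 0; 0 0 -0.45 0; 0 0 -0.45 0"}}

```text
t: 14.68
tool_pos: [0.118, 0.0065, 0.8927]
orientation: [2.9, 0.556, 0.653]
force: [-1.2, 0.5, 0.3]
opening: 0.0003
gripper_force: 0.0
```

```bash
python3 st.py
```

```text
14.6833 [ 0.872 -0.1    0.024 -1.09   2.731  0.959] [0.118  0.0065 0.8927] [[0.84, 0.326, 0.434], [0.377, -0.926, -0.033], [0.391, 0.192, -0.9]] [-1.2  0.5  0.3]
```

```bash
cat > wp.py <<'E'
from geo import *
s,R,p=now()
g=lambda a,n=-.006:tip(R,pt(a,.110,n))
w0=g(154)-.3*R[:,2]
print("w0",w0,"shift",(R.T@(w0-p)).round(3))
for a in (154,146,138,130,124,120,117): print(a,(R.T@(g(a)-g(154))).round(4))
print("to 154 now",(R.T@(g(154)-p)).round(4))
x=np.array([np.cos(.1623),np.sin(.1623),0]);A=C-.075*x+[0,0,.414-C[2]];B=np.array([-np.sin(.1623),np.cos(.1623),0])
for a in(154,124,120,117):
    m=np.cross(B,R[:,2]);print(a,"axis-lightbar",abs((pt(a,.11,-.006)-A)@m)/np.linalg.norm(m))
E
python3 wp.py
```

```text
w0 [0.38819783 0.04883159 0.40131645] shift [ 0.051 -0.045  0.558]
154 [0. 0. 0.]
146 [ 0.0105 -0.011  -0.002 ]
138 [ 0.0225 -0.0203 -0.004 ]
130 [ 0.0357 -0.0279 -0.0061]
124 [ 0.0462 -0.0324 -0.0076]
120 [ 0.0535 -0.0347 -0.0085]
117 [ 0.059  -0.0361 -0.0092]
to 154 now [ 0.0506 -0.0452  0.8583]
154 axis-lightbar 0.13369890122024203
124 axis-lightbar 0.09647487361707473
120 axis-lightbar 0.08998667910054475
117 axis-lightbar 0.0849435308548148
```

>>> {"name": "servo_tool", "arguments": {"plan": "0.05 -0.04 0.04 0; 0.05 -0.045 0.08 0; 0.05 -0.045 0.12 0; 0.05 -0.045 0.16 0; 0.05 -0.045 0.2 0; 0.05 -0.045 0.24 0; 0.05 -0.045 0.28 0; 0.05 -0.045 0.32 0; 0.05 -0.045 0.36 0; 0.05 -0.045 0.4 0; 0.05 -0.045 0.44 0; 0.05 -0.045 0.48 0"}}

```text
t: 15.68
tool_pos: [0.318, 0.0521, 0.5444]
orientation: [2.901, 0.552, 0.651]
force: [0.7, 0.7, 0.6]
opening: 0.0008
gripper_force: 0.0
```

```bash
python3 st.py; python3 wp.py
```

```text
15.6833 [ 0.094 -0.881  1.683 -0.079  1.896  1.246] [0.318  0.0521 0.5444] [[0.841, 0.324, 0.433], [0.375, -0.927, -0.035], [0.39, 0.191, -0.901]] [0.7 0.7 0.6]
w0 [0.38857773 0.04922855 0.40148444] shift [ 0.003 -0.002  0.159]
154 [0. 0. 0.]
146 [ 0.0105 -0.011  -0.002 ]
138 [ 0.0225 -0.0204 -0.0041]
130 [ 0.0356 -0.028  -0.0062]
124 [ 0.0461 -0.0325 -0.0077]
120 [ 0.0534 -0.0348 -0.0086]
117 [ 0.0589 -0.0363 -0.0093]
to 154 now [ 0.0025 -0.0019  0.4593]
154 axis-lightbar 0.1333025202844793
124 axis-lightbar 0.09608320115817637
120 axis-lightbar 0.08959582733504631
117 axis-lightbar 0.0845533169984403
```

>>> {"name": "servo_tool", "arguments": {"plan": "0 0 0.04 0; 0 0 0.08 0; 0 0 0.12 0; 0 0 0.16 0; 0 0 0.2 0; 0 0 0.24 0; 0 0 0.28 0; 0 0 0.32 0; 0 0 0.35 0; 0 0 0.37 0; 0 0 0.38 0; 0 0 0.38 0"}}

```text
t: 16.68
tool_pos: [0.4808, 0.0391, 0.2013]
orientation: [2.903, 0.553, 0.644]
force: [0.7, -0.4, -0.0]
opening: 0.0004
gripper_force: 0.0
```

```bash
python3 st.py; python3 wp.py | tail -5
python3 - <<'E'
from plant import eyes
import cv2
a=eyes.read_camera("side")["image"][80:330,200:420];cv2.imwrite("pics/s1.png",cv2.resize(a,None,fx=2.4,fy=2.4,interpolation=cv2.INTER_CUBIC))
E
```

```text
16.6833 [ 0.004 -0.708  2.253 -0.04   1.154  1.206] [0.4808 0.0391 0.2013] [[0.843, 0.325, 0.429], [0.375, -0.926, -0.035], [0.386, 0.19, -0.903]] [ 0.7 -0.4 -0. ]
to 154 now [ 0.0047 -0.0008  0.0794]
154 axis-lightbar 0.13198594584836712
124 axis-lightbar 0.09478282978027816
120 axis-lightbar 0.08829828017043785
117 axis-lightbar 0.08325796504025818
```

View pics/s1.png

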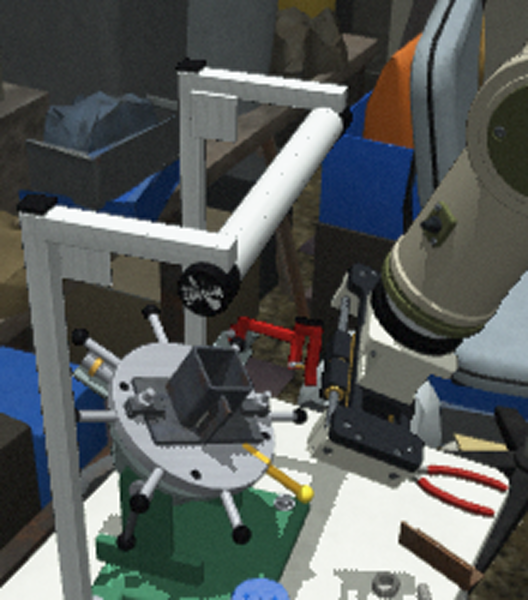

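The hand leans in below the light bar on the robot side, at about (370,420) in the crop. The yellow bar is still at the front, (305,492). I'll project the tip for a check, then insert.

Run:
```python
from geo import *
s,R,p=now()
for d in (.017,-.065,-.2): print(d,((proj("side",[p+d*R[:,2]])-[200,80])*2.4).round())
```

```text
0.017 [[301. 463.]]
-0.065 [[343. 408.]]
-0.2 [[425. 300.]]
```

Run:
```python
from geo import *
from plant import eyes
s,R,p=now()
for y in (-.094,.094):
  for x in(-.037,.037): print(x,y,((proj("side",[p+R@np.array([x,y,-.067])])-[200,80])*2.4).round())
a=eyes.read_camera("wrist");print(a["hand_eye"].round(3).tolist());w=a["image"];cv2.imwrite("pics/w1.png",w)
```

```text
-0.037 -0.094 [[378. 516.]]
0.037 -0.094 [[289. 482.]]
-0.037 0.094 [[391. 342.]]
0.037 0.094 [[314. 311.]]
[[0.001, -0.964, -0.268, 0.074], [1.0, 0.001, 0.0, 0.001], [0.0, -0.268, 0.964, -0.176], [0.0, 0.0, 0.0, 1.0]]
```

View pics/w1.png

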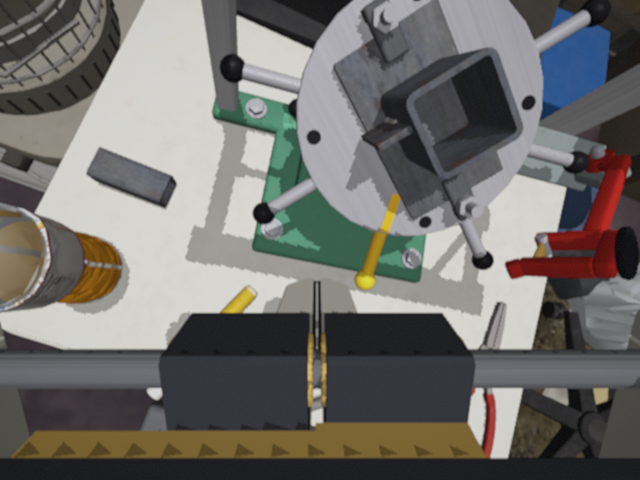

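The wrist view shows the thin closed fingertips at (317,282), aimed between the 135° knob (264,212) and the yellow knob (365,281). The camera sits on tool +x, so I'll check its clearance to the light bar.

Run:
```python
from geo import *
s,R,p=now()
x=np.array([np.cos(.1623),np.sin(.1623),0]);A=C-.075*x+[0,0,.414-C[2]];B=np.array([-np.sin(.1623),np.cos(.1623),0])
d=lambda q:np.linalg.norm(np.cross(q-A,B))
for a in (154,130,124,120,117):
    t=tip(R,pt(a,.11,-.006)); print(a,[round(d(t+R@np.array(v)),3) for v in ((.074,0,-.176),(.09,0,-.19),(.09,0,-.22),(.0375,0,-.2))])
t=tip(R,pt(225,.106,.0245)); print("pad",[round(d(t+R@np.array(v)),3) for v in ((.074,0,-.176),(.09,0,-.19),(.09,0,-.22),(.0375,0,-.2))])
```

```text
154 [np.float64(0.098), np.float64(0.078), np.float64(0.057), np.float64(0.11)]
130 [np.float64(0.081), np.float64(0.063), np.float64(0.036), np.float64(0.085)]
124 [np.float64(0.077), np.float64(0.06), np.float64(0.031), np.float64(0.077)]
120 [np.float64(0.075), np.float64(0.059), np.float64(0.029), np.float64(0.072)]
117 [np.float64(0.073), np.float64(0.059), np.float64(0.029), np.float64(0.068)]
pad [np.float64(0.06), np.float64(0.039), np.float64(0.025), np.float64(0.078)]
```

Turning the hand half round puts the camera on the robot side, away from the light bar.

>>> {"name": "servo_tool", "arguments": {"plan": "0 0 0 -7; 0 0 0 -14; 0 0 0 -21; 0 0 0 -28; 0 0 0 -35; 0 0 0 -42; 0 0 0 -49; 0 0 0 -56; 0 0 0 -63; 0 0 0 -70; 0 0 0 -77; 0 0 0 -84"}}

```text
t: 17.78
tool_pos: [0.4832, 0.0394, 0.2083]
orientation: [1.649, 2.186, 0.341]
force: [-0.4, 0.1, -0.4]
opening: 0.0001
gripper_force: 0.0
```

>>> {"name": "servo_tool", "arguments": {"plan": "0 0 0 -7; 0 0 0 -14; 0 0 0 -21; 0 0 0 -28; 0 0 0 -35; 0 0 0 -42; 0 0 0 -49; 0 0 0 -56; 0 0 0 -63; 0 0 0 -70; 0 0 0 -77; 0 0 0 -84"}}

```text
t: 18.78
tool_pos: [0.4831, 0.0393, 0.2083]
orientation: [-0.233, 2.681, -0.102]
force: [-0.4, -0.2, 1.2]
opening: 0.0004
gripper_force: 0.0
```

```bash
python3 st.py; python3 wp.py
```

```text
18.7833 [ 0.005 -0.714  2.246 -0.04   1.156 -1.732] [0.4831 0.0393 0.2083] [[-0.887, -0.147, 0.438], [-0.18, 0.983, -0.034], [-0.425, -0.109, -0.898]] [-0.4 -0.2  1.2]
w0 [0.38712373 0.04913261 0.40078437] shift [ 0.002  0.003 -0.215]
154 [0. 0. 0.]
146 [-0.0081  0.0129 -0.002 ]
138 [-0.0179  0.0245 -0.004 ]
130 [-0.0293  0.0346 -0.006 ]
124 [-0.0387  0.0411 -0.0075]
120 [-0.0453  0.0449 -0.0084]
117 [-0.0504  0.0474 -0.0091]
to 154 now [0.0015 0.0027 0.0847]
154 axis-lightbar 0.13466295190368838
124 axis-lightbar 0.09742780225608597
120 axis-lightbar 0.09093766915331578
117 axis-lightbar 0.08589301408195481
```

>>> {"name": "servo_tool", "arguments": {"plan": "0.001 0.002 0.03 0; 0.001 0.002 0.06 0; 0.001 0.002 0.085 0; 0.001 0.002 0.085 0"}}

```text
t: 19.12
tool_pos: [0.517, 0.038, 0.1248]
orientation: [-0.226, 2.69, -0.1]
force: [-1.6, -0.7, -0.8]
opening: 0.0004
gripper_force: 0.0
```

>>> {"name": "servo_tool", "arguments": {"plan": "-0.004 0.006 -0.001 0; -0.008 0.013 -0.002 0; -0.013 0.019 -0.003 0; -0.018 0.025 -0.004 0; -0.023 0.03 -0.005 0; -0.029 0.035 -0.006 0; -0.034 0.038 -0.007 0; -0.039 0.041 -0.008 0; -0.042 0.043 -0.008 0; -0.045 0.045 -0.008 0; -0.045 0.045 -0.008 0"}}

```text
t: 20.03
tool_pos: [0.5486, 0.0908, 0.1496]
orientation: [-0.225, 2.686, -0.1]
force: [0.4, 0.3, 0.5]
opening: 0.0006
gripper_force: 0.0
```

```bash
python3 st.py
python3 - <<'E'
from plant import eyes
import cv2,numpy as np
from geo import *
im=eyes.read_camera("side")["image"];cv2.imwrite("pics/s2.png",im)
h=cv2.cvtColor(im,cv2.COLOR_BGR2HSV);m=cv2.inRange(h,(20,120,120),(35,255,255))
m[:,:200]=0;m[:,400:]=0;n,l,st,ce=cv2.connectedComponentsWithStats(m)
for i in range(1,n):
    if st[i,4]>8: print(ce[i].round(1),st[i,:5])
for a in (180,135,90): print(a,proj("side",[pt(a,.128,0)]).round(1))
E
```

```text
20.0333 [ 0.137 -0.397  2.148 -0.115  0.952 -1.555] [0.5486 0.0908 0.1496] [[-0.89, -0.142, 0.434], [-0.174, 0.984, -0.034], [-0.422, -0.106, -0.9]] [0.4 0.3 0.5]
[340.6  57.9] [339  56   4   5  12]
[239.8 231.6] [238 229   5   6  14]
[325.8 284.5] [321 281  10   8  48]
[330.3 349.3] [324 344  14  13  72]
180 [[327.  285.6]]
135 [[300.8 302.6]]
90 [[258.3 289.6]]
```

Run:
```python
import cv2
a=cv2.imread("pics/s2.png")[160:340,210:390];cv2.imwrite("pics/s2c.png",cv2.resize(a,None,fx=3.3,fy=3.3,interpolation=cv2.INTER_CUBIC))
from geo import *
s,R,p=now();t=p+.017*R[:,2];q=P.T@(t-C);print("tip plate",q.round(4),np.degrees(np.arctan2(q[1],q[0])),np.hypot(q[0],q[1]))
print(((proj("side",[t])-[210,160])*3.3).round())
```

```text
tip plate [-0.0572  0.0945 -0.0092] 121.20473839390912 0.11042782901553891
[[248. 453.]]
```

View pics/s2c.png

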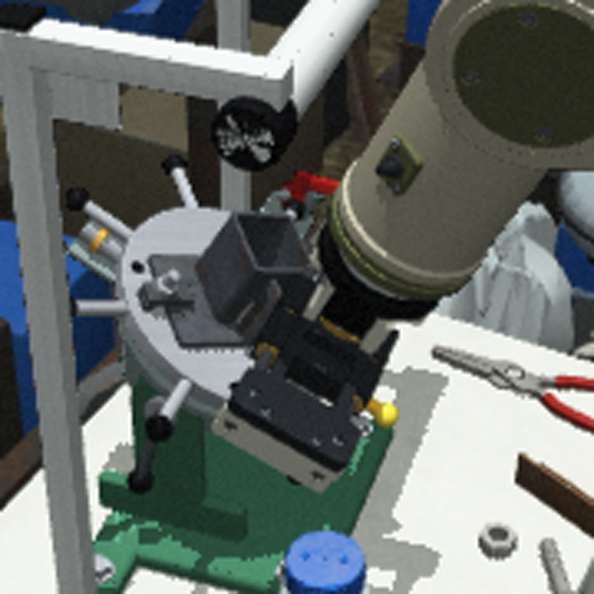

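Run:
```python
from plant import eyes
import cv2
cv2.imwrite("pics/w2.png",eyes.read_camera("wrist")["image"])
```

```text
(no output)
```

View pics/w2.png

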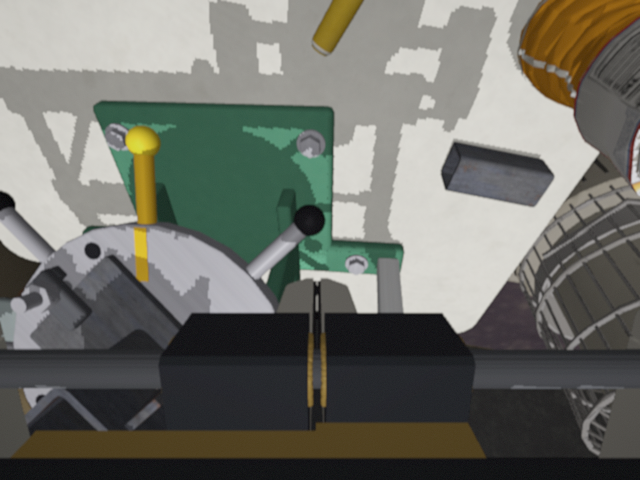

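Run:
```python
from geo import *
from plant import eyes
s,R,p=now();w=eyes.read_camera("wrist");H=w["hand_eye"];F=240/np.tan(np.radians(w["fovy"]/2));print(F,s['t'],p,s['force'])
def pw(X):
    q=R.T@(np.array(X)-p);q=H[:3,:3].T@(q-H[:3,3]);return (w["cx"]+F*q[0]/q[2],w["cy"]+F*q[1]/q[2],q[2])
for a in (180,135): print(a,np.round(pw(pt(a,.128,0)),3))
print(np.round(pw(p+.017*R[:,2]),3))
```

```text
364.7386366382251 20.1333 [0.54802608 0.09037739 0.14913069] [-0.26411155 -0.76344642 -0.53279387]
180 [143.084 139.393   0.192]
135 [3.11264e+02 2.18796e+02 1.91000e-01]
[3.17812e+02 2.75252e+02 2.05000e-01]
```

The wrist view shows the tip at (317,282), past the 135° bar whose knob is at (310,220). Yellow is still at 180°, knob at (143,140), so the finger got past the bar without turning the plate. I'll go back, insert deeper with a firm grip force, and push in small steps while reading the force.

>>> {"name": "servo_tool", "arguments": {"plan": "0 0 -0.03 0; 0 0 -0.055 0; 0.02 -0.02 -0.055 0; 0.045 -0.045 -0.05 0; 0.045 -0.045 -0.01 0; 0.045 -0.045 0.014 0; 0.045 -0.045 0.014 0", "grip": 1, "grip_force": 60}}

```text
t: 20.77
tool_pos: [0.5185, 0.0367, 0.1182]
orientation: [-0.223, 2.691, -0.1]
force: [-1.2, -0.3, -1.1]
opening: 0.0005
gripper_force: 0.0
```

>>> {"name": "servo_tool", "arguments": {"plan": "-0.006 0.009 -0.001 0; -0.013 0.019 -0.003 0; -0.018 0.025 -0.004 0"}}

```text
t: 21.02
tool_pos: [0.5314, 0.0663, 0.1319]
orientation: [-0.225, 2.686, -0.1]
force: [-0.1, 0.5, -0.5]
opening: 0.0001
gripper_force: 0.0
```

```bash
cat > tp.py <<'E'
from geo import *
s,R,p=now();t=p+.017*R[:,2];q=P.T@(t-C);print(s['t'],"tip plate",q.round(4),np.degrees(np.arctan2(q[1],q[0])).round(1),np.hypot(q[0],q[1]).round(4),"F plate",(P.T@s['force']).round(1),s['opening'])
from plant import eyes
w=eyes.read_camera("wrist");H=w["hand_eye"];F=240/np.tan(np.radians(w["fovy"]/2))
h=cv2.cvtColor(w["image"],cv2.COLOR_BGR2HSV);m=cv2.inRange(h,(22,150,150),(35,255,255));m[300:]=0
T=np.r_[np.c_[R,p],[[0,0,0,1]]]@H
def hit(u,v):
    d=T[:3,:3]@np.array([(u-w["cx"])/F,(v-w["cy"])/F,1]);o=T[:3,3];k=P[:,2]@(C-o)/(P[:,2]@d);return P.T@(o+k*d-C)
n,l,st,ce=cv2.connectedComponentsWithStats(m)
for i in range(1,n):
    if st[i,4]>60: x=hit(*ce[i]);print("yellow r %.3f ang %.1f"%(np.hypot(x[0],x[1]),np.degrees(np.arctan2(x[1],x[0]))),ce[i].round(),st[i,4])
E
python3 tp.py
```

```text
21.0167 tip plate [-0.0837  0.0732 -0.0141] 138.8 0.1112 F plate [-0.3  0.5 -0.4] 0.00012194943017174653
yellow r 0.110 ang -179.0 [176. 225.] 1366
yellow r 0.074 ang -176.9 [175. 290.] 211
```

>>> {"name": "servo_tool", "arguments": {"plan": "-0.006 0.005 -0.001 0; -0.011 0.01 -0.002 0"}}

```text
t: 21.23
tool_pos: [0.539, 0.0779, 0.137]
orientation: [-0.225, 2.686, -0.1]
force: [-0.7, -0.8, -0.0]
opening: 0.0005
gripper_force: 0.0
```

```bash
python3 tp.py
```

```text
21.2333 tip plate [-0.073   0.0834 -0.0144] 131.2 0.1109 F plate [-0.7 -0.7  0.4] 0.0004783249066650242
yellow r 0.111 ang -178.9 [156. 203.] 1423
yellow r 0.069 ang -176.5 [156. 280.] 444
```

>>> {"name": "servo_tool", "arguments": {"plan": "-0.006 0.005 -0.001 0; -0.011 0.008 -0.002 0"}}

```text
t: 21.45
tool_pos: [0.5468, 0.0878, 0.1423]
orientation: [-0.225, 2.686, -0.1]
force: [1.0, 1.0, 0.1]
opening: 0.0002
gripper_force: 0.0
```

```bash
python3 tp.py
```

```text
21.45 tip plate [-0.0623  0.092  -0.0144] 124.1 0.1111 F plate [ 1.   0.8 -0.5] 0.0001572205154719175
yellow r 0.112 ang -179.1 [140. 179.] 1541
yellow r 0.066 ang -176.0 [140. 266.] 586
```

Run:
```python
from plant import eyes
import cv2
a=eyes.read_camera("wrist")["image"][180:380,190:450];cv2.imwrite("pics/w3.png",cv2.resize(a,None,fx=3,fy=3,interpolation=cv2.INTER_CUBIC))
```

```text
(no output)
```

View pics/w3.png

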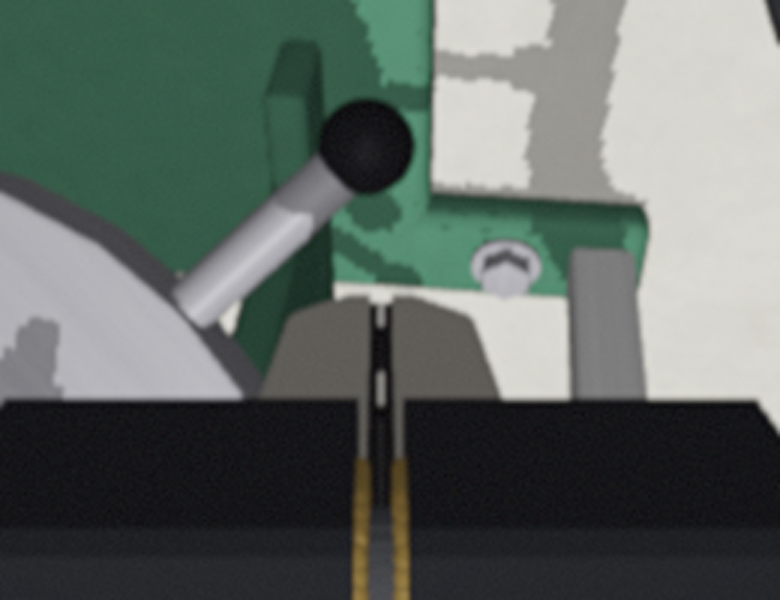

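The crop shows blunt tips, with the end at (381,300). That places the real finger end about 23 mm short of the nominal 17 mm, which explains the passes over the bar without contact. I'll recompute with a tip offset of -6 mm.

```bash
sed -i 's/^def tip.*/def tip(R,p): return np.asarray(p)+.006*R[:,2]/' geo.py; sed -i 's/t=p+.017\*R/t=p-.006*R/' tp.py; sed -i 's/n=-.006/n=-.008/' wp.py; python3 wp.py; python3 tp.py|head -1
```

```text
w0 [0.39897886 0.04841084 0.37877997] shift [ 0.039 -0.043 -0.275]
154 [0. 0. 0.]
146 [-0.008   0.0129 -0.002 ]
138 [-0.0178  0.0246 -0.0041]
130 [-0.0291  0.0348 -0.0061]
124 [-0.0384  0.0413 -0.0076]
120 [-0.045   0.0451 -0.0085]
117 [-0.0502  0.0477 -0.0092]
to 154 now [ 0.0391 -0.0429  0.0246]
154 axis-lightbar 0.13387177976011022
124 axis-lightbar 0.09664572328508754
120 axis-lightbar 0.09015717513365841
117 axis-lightbar 0.0851137520143536
21.55 tip plate [-0.0595  0.0945  0.0087] 122.2 0.1117 F plate [ 1.1  0.3 -0.1] 0.00031569510479321464
```

>>> {"name": "servo_tool", "arguments": {"plan": "0 0 -0.02 0; 0.02 -0.022 -0.015 0; 0.039 -0.043 -0.005 0; 0.039 -0.043 0.015 0; 0.039 -0.043 0.025 0; 0.039 -0.043 0.025 0"}}

```text
t: 22.1
tool_pos: [0.5274, 0.0366, 0.1049]
orientation: [-0.224, 2.69, -0.1]
force: [-1.0, -0.4, 0.1]
opening: 0.0003
gripper_force: 0.0
```

>>> {"name": "servo_tool", "arguments": {"plan": "-0.008 0.013 -0.002 0; -0.018 0.025 -0.004 0; -0.024 0.03 -0.005 0; -0.029 0.035 -0.006 0"}}

```text
t: 22.43
tool_pos: [0.5463, 0.0763, 0.1216]
orientation: [-0.226, 2.689, -0.104]
force: [-8.6, -10.7, 1.5]
opening: 0.0006
gripper_force: 6.2
```

```bash
python3 tp.py
```

```text
22.4333 tip plate [-0.0728  0.0832 -0.0083] 131.2 0.1105 F plate [-8.1 -9.2  6.4] 0.000605859374301709
yellow r 0.111 ang 167.9 [194. 217.] 1805
yellow r 0.073 ang 169.8 [176. 289.] 279
```

Contact at last: the plate has turned about 12° under 13 N. I'll keep pushing.

>>> {"name": "servo_tool", "arguments": {"plan": "-0.004 0.003 -0.001 0; -0.009 0.007 -0.002 0; -0.013 0.009 -0.002 0; -0.016 0.011 -0.003 0; -0.016 0.011 -0.003 0"}}

```text
t: 22.9
tool_pos: [0.5562, 0.0896, 0.1283]
orientation: [-0.226, 2.692, -0.104]
force: [-11.5, -9.8, -0.3]
opening: 0.0007
gripper_force: 7.1
```

```bash
python3 tp.py
```

```text
22.9 tip plate [-0.0591  0.0947 -0.0085] 121.9 0.1116 F plate [-11.3  -7.8   6.3] 0.0007068451232997638
yellow r 0.111 ang 159.0 [204. 200.] 1866
yellow r 0.067 ang 160.7 [171. 278.] 570
```

>>> {"name": "servo_tool", "arguments": {"plan": "-0.004 0.002 -0.001 0; -0.007 0.003 -0.001 0; -0.01 0.004 -0.001 0; -0.01 0.004 -0.001 0; -0.01 0.004 -0.001 0"}}

```text
t: 23.37
tool_pos: [0.5668, 0.097, 0.1354]
orientation: [-0.226, 2.685, -0.1]
force: [0.7, 0.5, 0.6]
opening: 0.0005
gripper_force: 0.0
```

```bash
python3 tp.py
```

```text
23.3667 tip plate [-0.0454  0.1002 -0.0082] 114.4 0.11 F plate [1.  0.4 0.2] 0.0004957490034369891
yellow r 0.109 ang 150.6 [222. 188.] 1971
yellow r 0.064 ang 152.2 [175. 266.] 735
```

>>> {"name": "servo_tool", "arguments": {"plan": "0 0 0 0; 0 0 0 0; 0 0 -0.03 0; 0 0 -0.06 0; 0 0 -0.06 0"}}

```text
t: 23.83
tool_pos: [0.5418, 0.0993, 0.1951]
orientation: [-0.225, 2.678, -0.099]
force: [-0.3, -0.6, 1.4]
opening: 0.0003
gripper_force: 0.0
```

```bash
python3 tp.py; python3 wp.py | tail -4|head -1
```

```text
23.8333 tip plate [-0.0367  0.1065  0.0556] 109.0 0.1127 F plate [ 0.3 -0.5  1.4] 0.00029303383505847706
yellow r 0.109 ang 147.9 [253. 174.] 1122
yellow r 0.064 ang 149.2 [216. 229.] 389
154 axis-lightbar 0.13537009431173783
```

>>> {"name": "servo_tool", "arguments": {"plan": "0 0 -0.01 0; 0 0 -0.01 0; 0 0 -0.01 0; 0 0 -0.01 0"}}

```text
t: 24.22
tool_pos: [0.5356, 0.0989, 0.1967]
orientation: [-0.225, 2.687, -0.1]
force: [-0.8, -0.2, -1.0]
opening: 0.0005
gripper_force: 0.0
```

```bash
python3 tp.py;python3 - <<'E'
from plant import eyes
from geo import *
im=eyes.read_camera("side")["image"];cv2.imwrite("pics/s3.png",im)
h=cv2.cvtColor(im,cv2.COLOR_BGR2HSV);m=cv2.inRange(h,(20,120,120),(35,255,255))
m[:,:230]=0;m[:,350:]=0;n,l,st,ce=cv2.connectedComponentsWithStats(m)
for i in range(1,n):
    if st[i,4]>8: print(ce[i].round(1),st[i,:5])
for a in (150,146,142,138,135): print(a,proj("side",[pt(a,.128,0)]).round(1))
E
```

```text
24.2167 tip plate [-0.0412  0.1071  0.0601] 111.0 0.1148 F plate [-1.2 -0.1 -0.5] 0.00045692573613237875
yellow r 0.109 ang 139.3 [274. 198.] 1101
yellow r 0.064 ang 140.1 [230. 245.] 367
[340.6  57.9] [339  56   4   5  12]
[239.3 232.2] [238 230   3   5   9]
[299.4 295.8] [293 285  13  21 105]
[330.3 349.3] [324 344  14  13  72]
150 [[312.4 299.8]]
146 [[309.6 300.9]]
142 [[306.5 301.7]]
138 [[303.3 302.3]]
135 [[300.8 302.6]]
```

It is springing slowly into the next rest. Now the second click.

```bash
python3 wp.py | grep now; python3 tp.py
```

```text
to 154 now [ 0.053  -0.0495  0.0785]
24.3167 tip plate [-0.0412  0.1071  0.0601] 111.1 0.1148 F plate [0.4 0.7 0.3] 0.0006335466266876859
yellow r 0.109 ang 136.3 [280. 204.] 1100
yellow r 0.064 ang 136.9 [234. 249.] 381
```

>>> {"name": "servo_tool", "arguments": {"plan": "0.025 -0.025 0 0; 0.053 -0.05 0 0; 0.053 -0.05 0.03 0; 0.053 -0.05 0.06 0; 0.053 -0.05 0.078 0; 0.053 -0.05 0.078 0"}}

```text
t: 24.87
tool_pos: [0.5276, 0.0373, 0.1057]
orientation: [-0.224, 2.692, -0.1]
force: [-1.5, 0.7, -0.8]
opening: 0.0006
gripper_force: 0.0
```

>>> {"name": "servo_tool", "arguments": {"plan": "-0.008 0.013 -0.002 0; -0.018 0.025 -0.004 0; -0.024 0.03 -0.005 0; -0.029 0.035 -0.006 0; -0.034 0.038 -0.007 0; -0.038 0.041 -0.008 0; -0.042 0.043 -0.008 0; -0.045 0.045 -0.008 0; -0.048 0.0465 -0.009 0; -0.052 0.048 -0.009 0; -0.055 0.049 -0.009 0; -0.055 0.049 -0.009 0"}}

```text
t: 25.87
tool_pos: [0.5687, 0.0965, 0.1377]
orientation: [-0.225, 2.684, -0.1]
force: [1.1, 0.3, 0.3]
opening: 0.0007
gripper_force: 0.0
```

```bash
python3 tp.py
```

```text
25.8667 tip plate [-0.0427  0.0994 -0.0071] 113.3 0.1082 F plate [ 1.2  0.1 -0.3] 0.0007197226990715334
```

Force is back to zero, so the click has passed. I'll retract, then measure the yellow knob's angle and compute the pad path.

>>> {"name": "servo_tool", "arguments": {"plan": "0 0 0 0; 0.003 0 -0.03 0; 0.01 0 -0.06 0; 0.02 0 -0.09 0; 0.03 0 -0.12 0; 0.04 0 -0.14 0; 0.04 0 -0.14 0"}}

```text
t: 26.5
tool_pos: [0.4716, 0.0942, 0.2511]
orientation: [-0.225, 2.678, -0.099]
force: [0.0, -0.0, 0.8]
opening: 0.0006
gripper_force: 0.0
```

```bash
cat > pad.py <<'E'
from geo import *
s,R,p=now()
a=np.radians(225);er=np.array([np.cos(a),np.sin(a),0]);et=np.array([np.sin(a),-np.cos(a),0]);ez=np.array([0,0,1.])
def pad(th,up=0): # th lock angle, up = lift along pad->tool
    d=.73-th;t,n=.115,.0355;c,s_=np.cos(d),np.sin(d)
    return C+P@(er*.106+et*(-.115+t*c-n*s_)+ez*(-.011+t*s_+n*c+up))
x=np.array([np.cos(.1623),np.sin(.1623),0]);A=C-.075*x+[0,0,.414-C[2]];B=np.array([-np.sin(.1623),np.cos(.1623),0])
m=np.cross(B,R[:,2])
for th,up in ((0,.06),(0,.02),(0,0),(.1,0),(.2,0),(.3,0),(.4,0),(.5,0),(.6,0),(.73,0),(.73,-.006)):
    q=tip(R,pad(th,up));print(th,up,(R.T@(q-p)).round(4),"bar",round(abs((q-A)@m)/np.linalg.norm(m),3))
E
python3 pad.py; python3 tp.py
python3 - <<'E'
from plant import eyes
from geo import *
im=eyes.read_camera("side")["image"];cv2.imwrite("pics/s4.png",im)
h=cv2.cvtColor(im,cv2.COLOR_BGR2HSV);m=cv2.inRange(h,(20,120,120),(35,255,255))
m[:,:230]=0;m[:,350:]=0;n,l,st,ce=cv2.connectedComponentsWithStats(m)
for i in range(1,n):
    if st[i,4]>8: print(ce[i].round(1),st[i,:5])
for a in (110,100,95,90): print(a,proj("side",[pt(a,.128,0),pt(a,.1,0)]).round(1).tolist())
E
```

```text
0 0.06 [-0.0243 -0.2265  0.0082] bar 0.087
0 0.02 [-0.0275 -0.2224  0.0478] bar 0.084
0 0 [-0.0291 -0.2204  0.0677] bar 0.082
0.1 0 [-0.0228 -0.2124  0.0741] bar 0.089
0.2 0 [-0.0171 -0.2049  0.0815] bar 0.094
0.3 0 [-0.012  -0.1979  0.0899] bar 0.1
0.4 0 [-0.0075 -0.1914  0.099 ] bar 0.104
0.5 0 [-0.0038 -0.1856  0.1088] bar 0.108
0.6 0 [-0.0009 -0.1805  0.1193] bar 0.111
0.73 0 [ 0.0018 -0.1749  0.1337] bar 0.114
0.73 -0.006 [ 0.0013 -0.1743  0.1397] bar 0.114
26.5 tip plate [-0.0694  0.1129  0.1392] 121.6 0.1325 F plate [ 0.4 -0.   0.7] 0.0006063633577346096
yellow r 0.212 ang 153.3 [319.  94.] 189
[340.8  58.3] [340  57   3   4   9]
[275.3 272.9] [273 268   6  11  34]
[269.3 289.3] [264 279  11  20 107]
[330.1 349.2] [324 344  14  12  73]
110 [[277.5, 299.3], [278.2, 288.5]]
100 [[267.8, 295.2], [270.8, 285.3]]
95 [[263.0, 292.6], [267.1, 283.3]]
90 [[258.3, 289.6], [263.6, 281.0]]
```

>>> {"name": "servo_tool", "arguments": {"plan": "0 -0.04 0 0; 0 -0.08 0 0; 0 -0.12 0 0; 0 -0.16 0 0; 0 -0.2 0 0; -0.01 -0.224 0 0; -0.024 -0.226 0.008 0; -0.024 -0.226 0.008 0"}}

```text
t: 27.27
tool_pos: [0.5295, -0.1271, 0.2704]
orientation: [-0.219, 2.689, -0.099]
force: [0.6, 0.2, 0.1]
opening: 0.0004
gripper_force: 0.0
```

```bash
cat > yk.py <<'E'
from plant import eyes
from geo import *
im=eyes.read_camera("side")["image"];cv2.imwrite("pics/s5.png",im)
h=cv2.cvtColor(im,cv2.COLOR_BGR2HSV);m=cv2.inRange(h,(20,120,120),(35,255,255))
m[:,:230]=0;m[:,320:]=0;n,l,st,ce=cv2.connectedComponentsWithStats(m)
for i in range(1,n):
    if st[i,4]>8: print(ce[i].round(1),st[i,:5])
E
python3 yk.py; python3 pad.py
python3 - <<'E'
# black pad centre seen from the wrist
from plant import eyes
from geo import *
import runpy
s,R,p=now();w=eyes.read_camera("wrist");cv2.imwrite("pics/w5.png",w["image"]);H=w["hand_eye"];F=240/np.tan(np.radians(w["fovy"]/2))
ns=runpy.run_path("pad.py")
q=R.T@(ns["pad"](0)-p);q=H[:3,:3].T@(q-H[:3,3]);print("pad px",w["cx"]+F*q[0]/q[2],w["cy"]+F*q[1]/q[2],"tip",q)
E
```

```text
[239.8 231.7] [238 229   4   6  12]
[262.9 280.5] [254 265  21  28 142]
0 0.06 [-0.0039  0.     -0.0073] bar 0.085
0 0.02 [-0.0075  0.004   0.0324] bar 0.082
0 0 [-0.0094  0.0061  0.0522] bar 0.08
0.1 0 [-0.0031  0.014   0.0587] bar 0.087
0.2 0 [0.0026 0.0215 0.0662] bar 0.092
0.3 0 [0.0076 0.0285 0.0746] bar 0.098
0.4 0 [0.0119 0.0349 0.0838] bar 0.102
0.5 0 [0.0155 0.0407 0.0937] bar 0.106
0.6 0 [0.0184 0.0458 0.1042] bar 0.109
0.73 0 [0.0209 0.0514 0.1186] bar 0.111
0.73 -0.006 [0.0203 0.052  0.1246] bar 0.111
0 0.06 [-0.0042 -0.0009 -0.0069] bar 0.085
0 0.02 [-0.0078  0.0031  0.0327] bar 0.082
0 0 [-0.0096  0.0051  0.0525] bar 0.08
0.1 0 [-0.0034  0.013   0.0591] bar 0.087
0.2 0 [0.0023 0.0206 0.0666] bar 0.092
0.3 0 [0.0073 0.0276 0.075 ] bar 0.098
0.4 0 [0.0116 0.034  0.0842] bar 0.102
0.5 0 [0.0152 0.0398 0.0941] bar 0.106
0.6 0 [0.0181 0.0449 0.1046] bar 0.109
0.73 0 [0.0206 0.0504 0.119 ] bar 0.111
0.73 -0.006 [0.02  0.051 0.125] bar 0.111
pad px 326.97079328558175 272.48308880294053 tip [0.00676974 0.02103311 0.23610852]
```

Yellow stands at 90° (knob end of the blob at about (258,289), predicted (258.3,289.6)). Now I'll press the pad along its arc.

>>> {"name": "servo_tool", "arguments": {"plan": "-0.007 0.003 0.03 0; -0.009 0.005 0.05 0; -0.003 0.013 0.06 0; 0.002 0.021 0.067 0; 0.007 0.028 0.075 0; 0.012 0.034 0.084 0; 0.012 0.034 0.084 0"}}

```text
t: 27.95
tool_pos: [0.5481, -0.0945, 0.1859]
orientation: [-0.227, 2.688, -0.098]
force: [-0.9, 0.0, 1.3]
opening: 0.0005
gripper_force: 1.1
```

```bash
python3 pad.py | tail -5; python3 tp.py | head -1
python3 - <<'E'
from plant import eyes
import cv2
cv2.imwrite("pics/w6.png",eyes.read_camera("wrist")["image"])
E
```

```text
0.4 0 [-0.0005 -0.0017  0.0006] bar 0.102
0.5 0 [0.0031 0.0041 0.0105] bar 0.106
0.6 0 [0.0059 0.0092 0.021 ] bar 0.109
0.73 0 [0.0084 0.0148 0.0354] bar 0.112
0.73 -0.006 [0.0079 0.0154 0.0413] bar 0.111
27.95 tip plate [-0.0629 -0.0858  0.0603] -126.3 0.1064 F plate [-0.1  0.2  1.6] 0.0004520232263516256
```

View pics/w6.png

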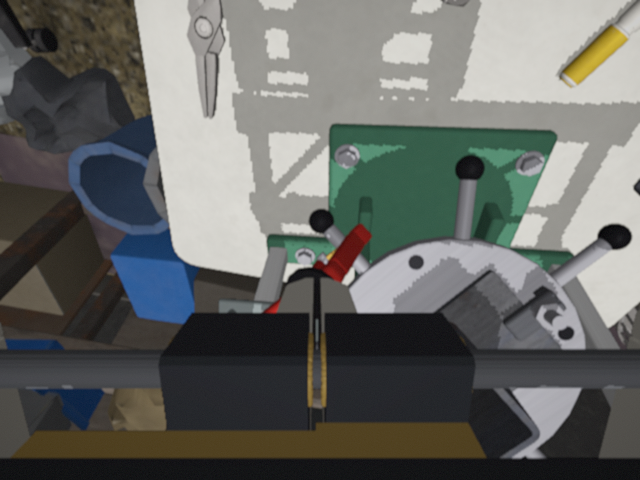

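The fingertips sit on the black pad at (315,285). The red hook tip at (350,245) is coming down over the bar at 225°, knob (320,220). I'll continue down the arc.

>>> {"name": "servo_tool", "arguments": {"plan": "0.003 0.004 0.01 0; 0.005 0.007 0.016 0; 0.006 0.009 0.021 0; 0.007 0.012 0.028 0; 0.008 0.015 0.035 0; 0.008 0.015 0.038 0; 0.008 0.015 0.038 0"}}

```text
t: 28.63
tool_pos: [0.5564, -0.0839, 0.1483]
orientation: [-0.226, 2.687, -0.099]
force: [-3.0, 1.3, 3.3]
opening: 0.0004
gripper_force: 2.2
```

```bash
python3 pad.py | tail -2; python3 tp.py | head -1
```

```text
0.73 0 [ 0.0019  0.0015 -0.0017] bar 0.112
0.73 -0.006 [0.0014 0.0021 0.0042] bar 0.112
28.6333 tip plate [-0.0732 -0.0766  0.0228] -133.7 0.1059 F plate [-0.7  1.8  4.2] 0.00039544979457603895
```

>>> {"name": "servo_tool", "arguments": {"plan": "0 0 0.004 0; 0 0 0.007 0; 0 0 0.007 0"}}

```text
t: 28.93
tool_pos: [0.5598, -0.0844, 0.1431]
orientation: [-0.225, 2.686, -0.1]
force: [-5.4, 2.0, 4.4]
opening: 0.0005
gripper_force: 3.8
```

>>> {"name": "servo_tool", "arguments": {"plan": "0 0 0.003 0; 0 0 0.006 0; 0 0 0.006 0"}}

```text
t: 29.18
tool_pos: [0.561, -0.0843, 0.1419]
orientation: [-0.228, 2.689, -0.099]
force: [-69.2, 11.6, 61.6]
opening: 0.0005
gripper_force: 43.9
```

Hard stop reached. Backing off now.

>>> {"name": "servo_tool", "arguments": {"plan": "0 0 -0.01 0; -0.005 -0.005 -0.03 0; -0.005 -0.01 -0.06 0; 0 -0.01 -0.09 0; 0 -0.01 -0.12 0; 0 0 -0.12 0"}}

```text
t: 29.68
tool_pos: [0.5115, -0.0826, 0.2531]
orientation: [-0.223, 2.677, -0.107]
force: [0.9, -0.1, 1.3]
opening: 0.0005
gripper_force: 0.0
```

```bash
python3 st.py; python3 yk.py
python3 - <<'E'
from plant import eyes
from geo import *
import cv2
ims=[eyes.read_camera(n)["image"] for n in("side","top","wrist")]
a=cv2.resize(ims[0][180:320,220:380],None,fx=2.4,fy=2.4,interpolation=cv2.INTER_CUBIC)
b=cv2.resize(ims[1][200:300,300:420],None,fx=3.3,fy=3.3,interpolation=cv2.INTER_CUBIC)[:336]
c=cv2.resize(ims[2][:,100:580],(384,384))
t=np.zeros((600,800,3),np.uint8);t[:a.shape[0],:384]=a;t[:330,390:390+396]=b[:330];t[336:600,0:400]=cv2.resize(ims[2][120:384,150:550],(400,264));cv2.imwrite("pics/fin.png",t)
E
```

```text
29.6833 [-0.344 -0.617  2.11   0.121  1.204 -2.099] [ 0.5115 -0.0826  0.2531] [[-0.886, -0.139, 0.442], [-0.174, 0.984, -0.039], [-0.43, -0.112, -0.896]] [ 0.9 -0.1  1.3]
[239.9 231.5] [238 229   5   6  13]
[262.8 280.5] [254 265  20  28 140]
```

View pics/fin.png

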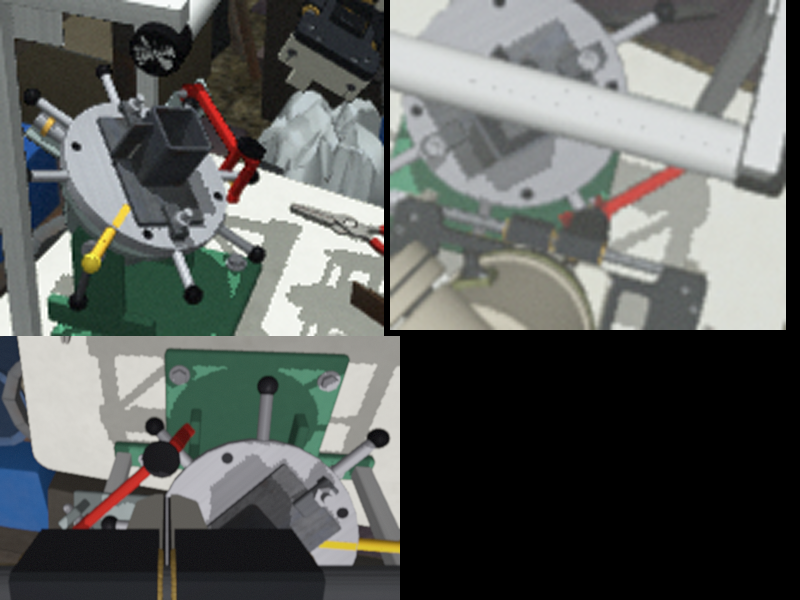

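The arm hangs low on the bar after release, with the pad at (161,459) in the composite. The yellow bar is at the left. I'll check the pad pixel against angle 0.56, then hand in.

```bash
python3 - <<'E' | tail -8
from plant import eyes,robot
from geo import *
import runpy
s,R,p=now();w=eyes.read_camera("wrist");H=w["hand_eye"];F=240/np.tan(np.radians(w["fovy"]/2))
pad=runpy.run_path("pad.py")["pad"]
for th in (.4,.5,.56,.62,.7):
    q=R.T@(pad(th)-p);q=H[:3,:3].T@(q-H[:3,3]);print(th,w["cx"]+F*q[0]/q[2],w["cy"]+F*q[1]/q[2])
m=(w["image"].max(2)<45).astype(np.uint8);m[300:]=0
n,l,st,ce=cv2.connectedComponentsWithStats(m)
for i in range(1,n):
    if st[i,4]>500: print(ce[i],st[i])
E
```

```text
0.62 313.68955521020473 241.6972365943684
0.7 318.2387589674425 236.58126230539233
[38.06707317 33.11062718] [   0    0   72   62 1148]
[90.66303652 90.51121076] [  42   65   99   64 1561]
[ 52.86059333 246.54029929] [   0  190  111  110 3809]
[310.407173   243.19514768] [293 227  36  33 948]
[227.08605852 267.39242685] [201 257  54  20 581]
[114.14021572 288.05238829] [ 89 269  49  31 649]
```

The pad at (310,243) corresponds to an arm angle of about 0.57, the latched position. Handing in.

```bash
python3 -c "
from plant import robot
print(robot.close_job())"
```

```text
the job is handed in; nothing more can be done
None
```

The job is handed in: the plate rests at station three with the yellow knob at 90°, and the lock arm stays down at about 0.57 rad with the robot clear; I judged the gate shut from that hang, as I did not see it directly, and pressing hit the hard stop at about 93 N.

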